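Fit the perforated shelf plate into the dry box

TASK

Put the white perforated plate into the dry-storage box as its shelf: it is longer than the mouth, so take it by its post, tilt it, push its low end in under the wide blue rim, lower the other end past the narrow rim, then slide it back so that it lies flat on the ledges with both ends under the rims, and let go. Leave the plain grey plate where it lies.

Things in the scene. Friction and masses are not known exactly. Their poses are not given: they have to be found in the camera images.
- shelf_plate_grip (a point): White perforated (dark round holes) plate 70 mm (x) x 128 mm (y) x 5 mm lying on the worktop, with a square black upright grip post, 22 x 22 mm, in the middle of its top; the post's top is 79 mm above the plate's underside. About 150 g. This point: in the post's axis, 61 mm above the plate's underside, at grip height. z points up along the post, y along the plate's long side; the two ends are alike.
- blank_plate_grip (a point): Plain grey plate 70 mm (x) x 128 mm (y) x 5 mm lying on the worktop, with a square black upright grip post, 22 x 22 mm, in the middle of its top; the post's top is 79 mm above the plate's underside. The same size as the white one but without holes; not to be used. This point lies as on the white plate.
- dry_box: Low open dry-storage box, fixed, 106 (x) x 180 (y) x 52 mm high: grey ends, clear long sides, blue rims over both ends, orange cassette in the bottom. Origin: centre of its underside; y long axis, z up. Inside x -48 to 48, y -85 to 85 mm. Ledges along both long inner sides, full length, x 20 to 48 mm either side, tops 18 mm up: the plate rests on them, long side along y.
- wide_rim (a point): Middle of the wide rim's inner edge, on its top, 52 mm up. The wide blue rim covers the box's inside from y = -85 to -35 mm, is 4 mm thick, and its underside is 30 mm above the ledges. Axes as the box's. The mouth between the rims is 100 mm long and 96 mm wide.
- narrow_rim (a point): Middle of the narrow rim's inner edge, on its top, 52 mm up. The narrow blue rim covers the box's inside from y = 65 to 85 mm, is 4 mm thick, and its underside is 30 mm above the ledges. Axes as the box's.
- centrifuge_corner (a point): Top of the front right-hand edge (nearest the plates) of the big fixed centrifuge, 243 mm above the worktop. Its body fills x above and y above this point, down to the worktop; its open lid stands higher farther back. Keep the hand clear of it: it also stands between the left part of the worktop and the box.
Mind the look-alikes: they are no part of the job. What is shaped like the part that bears shelf_plate_grip but red is not meant.

How it is judged:
By the outcome, as a careful person would: the job done as asked, in the order asked, and still so for the second after the job is handed in, with the robot touching nothing.
It also fails if it takes over 58 s, if anything falls off the work surface, if the arm or the gripper's body presses on something with over 40 N, if the wrist force passes 120 N, or if a joint passes its speed limit or range.

ROBOT

A 6-joint arm with a two-finger parallel gripper is mounted at the origin on a cart in front of the work surface, level with it; the furniture and walls round the work are solid. World frame = base frame: x ahead of the robot, y to its left, z up, the work surface at z = 0. Lengths are in mm, angles in degrees, forces in N, time in s.
With the tool pointing down it reaches from about 300 to 850 mm from the base axis. Payload 4.2 kg.
Tool frame: the origin (TCP) lies at the very end of the fingers, on their centre line; the grasp point (between the pads) lies 19 mm behind it; z points along the fingers, x is the direction in which the jaws open and shut, and the axes are right-handed (so a half turn about z gives the same grasp; the last joint's range is limited). The gripper opens to 91 mm and grips with 3 to 60 N. Pads are 32 mm wide; open, the fingers measure 118 mm over their backs; the gripper's body (76 mm by 178 mm) begins 60 mm behind the grasp point.
Start: joints at [71.333, 18.312, 89.639, -0, 72.044, -1.146], TCP at [173.11, 548.34, 213.976] pointing down, gripper open.
Joint ranges: [-177.97, 177.97], [-48.28, 115.42], [12.27, 149.76], [-77.06, 257.06], [2.81, 150.46], [-146.56, 146.56]. Speed limits (degrees/s): [147.25, 147.25, 180, 180, 180, 180].

INTERFACE

Orientations are given as [roll, pitch, yaw] about the fixed x, y, z axes, in that order (R = Rz(yaw) Ry(pitch) Rx(roll)).
In Python, from workcell import env gives the robot as it stands.
- The arm moves only by the tool servo_tool, never from a script. Its argument "plan" is a list of rows, each a list of 3 entries, a list of its own where there are three numbers: the turn, a rotation vector about the tool's x, y, z in degrees, then the shift along the tool's x, y, z in mm, then the finger opening in mm, from 0 to 91.2. In form: [[[ax, ay, az], [dx, dy, dz], claw], ...]. A call has exactly 10 rows; each row shifts and turns the pose as measured when the row begins, along the tool's axes as they then stand; what a row does not reach is not made up. A row lasts 1/8 s, in which the tool goes at most 62.5 mm and 10.7 degrees, less where a joint would pass 70% of its speed; a pose out of reach is approached as far as the arm can. A call with a gripper value outside its range is refused whole. The fingers move at their own pace and stop on an object; "squeeze" is the grip in N (left out, the last holds). Time passes only in rows, so rows that do not move let the fingers close, or fill a call up. It gives the time, the measured TCP pose, the force and the opening at its end, in the units of the state.
- env.state(): the state, without advancing time (a new reading comes with each control period).
- env.grab_frame(name): name is "side" or "top" or "wrist"; returns a dict with "pixels" (384x512x3 uint8, red, green, blue), "intrinsics" (3x3 intrinsics, pixels), "distortion" ([k1, k2, p1, p2, k3] as OpenCV has them; the pictures are not rectified), "eye" and "attitude" of the camera in the world. Camera axes: x right, y up, looking along -z (the intrinsics and any distortion apply to the point x, -y, -z); pixel columns grow to the right and rows downward; lengths in mm; the calibration is good to about 2 mm. A picture is of the moment at which its call begins. There is no depth.
- env.job_done(): hands the job in, once; it reports no verdict.
The state is a dict: "time_s": time; "qpos": joint angles; "qvel": joint speeds; "effort": joint torques, N m; "ee_pos": TCP position; "ee_rot": TCP orientation; "force": force on the tool from outside, world axes, zero at the start; "torque": the same for the moment, N m; "gripper_width": finger opening in mm.
Only numpy, scipy, OpenCV 4.12 (cv2) and the standard library are available. Lean on these libraries where they do the work, as an engineer would, in place of code of your own. Each camera call takes 0.05 s, during which the arm holds its last target.

## Working session

There is one attempt and no reset: what is moved stays moved. The work goes in short steps, Python scripts to look and compute and a tool call to move; the robot and the scene stay as the last step left them, time stands still between calls to the robot, and variables do not carry over. Pictures are saved under pics/ and viewed, and the job is handed in when it is done.

Besides the shell and the picture viewer there is one more tool, called after "Emit:" by a JSON object that holds its "op" and its "data". servo_tool: Moves the arm, as the interface text tells. Its arguments: {"type":"object","properties":{"plan":{"type":"array"},"squeeze":{"type":"number"}},"required":["plan"]}

```bash
ls; mkdir -p pics; python3 - <<'E'
from workcell import env
import cv2, numpy as np
print(env.state())
for n in ["side","top","wrist"]:
    f=env.grab_frame(n)
    cv2.imwrite(f"pics/{n}0.png",f["pixels"][:,:,::-1])
    print(n,f["intrinsics"],f["distortion"],f["eye"],f["attitude"])
E
```

```text
pics
{'time_s': 0.0, 'qpos': array([ 7.13341151e+01,  1.83527233e+01,  8.97056864e+01, -1.62289030e-03,
        7.20424541e+01, -1.14536056e+00]), 'qvel': array([-0.03252546, -0.02451451, -0.07347109,  0.08093142,  0.01206096,
        0.0454954 ]), 'effort': array([ 7.60489529e-04, -4.12457585e+01, -2.31973600e+01,  7.26847770e-02,
        4.56997321e-02, -1.29340501e-04]), 'ee_pos': array([172.94769058, 547.85924223, 213.11429515]), 'ee_rot': array([-1.79999526e+02,  1.00874456e-01,  7.24799778e+01]), 'force': array([ 1.35864768, -0.03727178, -0.66509575]), 'torque': array([ 0.04553359, -0.00485843, -0.03586049]), 'gripper_width': 91.18900289147116}
side [[419.54946972   0.         247.46059461]
 [  0.         419.54946972 189.77628615]
 [  0.           0.           1.        ]] [-0.04495179  0.          0.          0.          0.        ] [  355.95371249 -1106.49719831   574.92434268] [61.93640884 -0.07772704 -9.96238142]
top [[372.32219479   0.         252.66634136]
 [  0.         372.32219479 190.16141664]
 [  0.           0.           1.        ]] [-0.09544891  0.          0.          0.          0.        ] [ 406.13424111 -342.91650024 1024.71933673] [  4.47030621  -1.21328695 -88.30838241]
wrist [[281.84423773   0.         254.14687182]
 [  0.         281.84423773 193.28321806]
 [  0.           0.           1.        ]] [-0.01210653  0.          0.          0.          0.        ] [104.23198951 570.26593873 383.53776563] [-14.89797902   0.11808641  72.54896024]
```

View pics/top0.png

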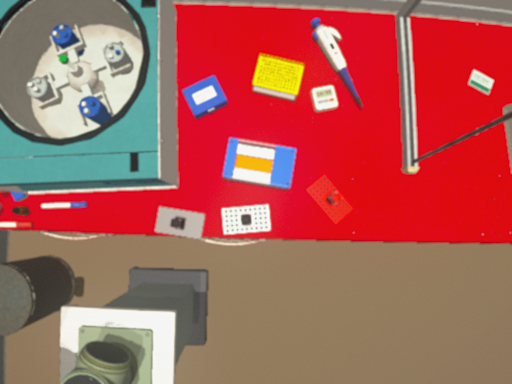

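View pics/side0.png

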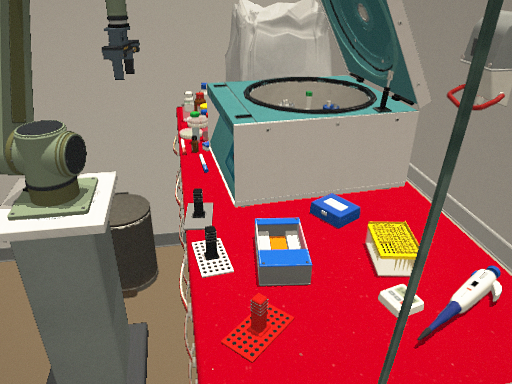

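View pics/wrist0.png

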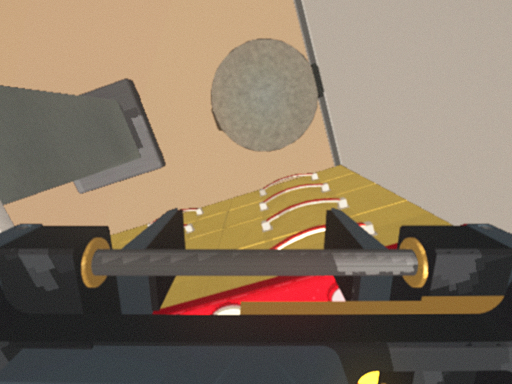

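The white perforated plate is at top (246,219). The plain grey plate is at (180,222) and the red perforated look-alike at (330,199). The box is at (259,163), with one wide and one narrow blue rim. The arm stands far left, behind the centrifuge corner at about (177,187). Next I'll check enlarged crops.

```bash
cat > h.py <<'E'
import cv2, numpy as np
from scipy.spatial.transform import Rotation as R
def cam(f):
    return np.array(f["intrinsics"]),np.array(f["distortion"]),np.array(f["eye"]),R.from_euler('xyz',f["attitude"],degrees=True).as_matrix()
def ray(f,uv):
    K,D,e,A=cam(f)
    p=cv2.undistortPoints(np.array(uv,float).reshape(-1,1,2),K,D).reshape(-1,2)
    d=np.c_[p[:,0],-p[:,1],-np.ones(len(p))]@A.T
    return e,d
def onz(f,uv,z):
    e,d=ray(f,uv); return e+d*((z-e[2])/d[:,2])[:,None]
def proj(f,P):
    K,D,e,A=cam(f)
    c=(np.array(P,float).reshape(-1,3)-e)@A; c=c*[1,-1,-1]
    return cv2.projectPoints(c,np.zeros(3),np.zeros(3),K,D)[0].reshape(-1,2)
E
python3 - <<'E'
from h import *
import pickle
from workcell import env
F={n:env.grab_frame(n) for n in["side","top"]}
pickle.dump(F,open("f0.pkl","wb"))
t=F["top"]["pixels"][120:245,140:365,::-1]; cv2.imwrite("pics/topc.png",cv2.resize(t,None,fx=3.5,fy=3.5,interpolation=cv2.INTER_CUBIC))
s=F["side"]["pixels"][170:370,170:340,::-1]; cv2.imwrite("pics/sidec.png",cv2.resize(s,None,fx=3,fy=3,interpolation=cv2.INTER_CUBIC))
E
```

```text
(no output)
```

View pics/topc.png

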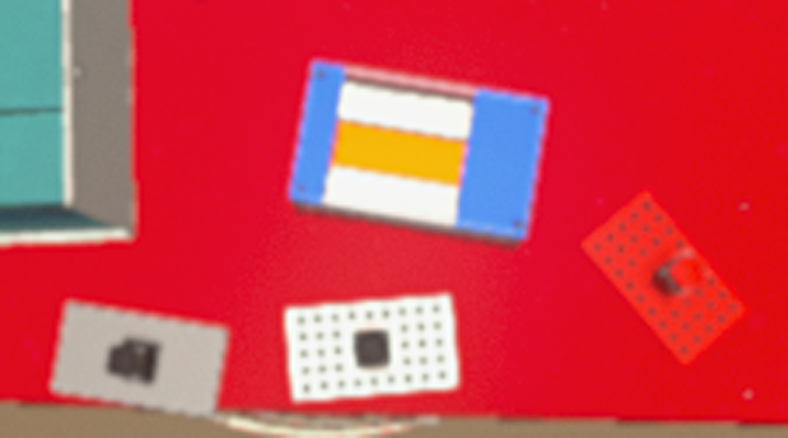

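View pics/sidec.png

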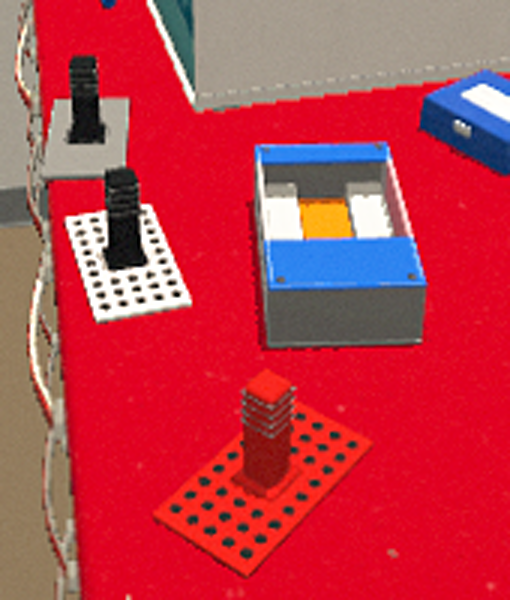

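The crops confirm it: the white plate with dark holes and a black post is at crop (371,348), i.e. top (246,219). The red one (crop 665,278) and the grey one without holes (crop 140,357) are the wrong parts. The wide rim is on the right in the top view (-y), the narrow one on the left (+y). Next I'll measure.

```bash
python3 - <<'E'
from h import *
import pickle
F=pickle.load(open("f0.pkl","rb")); f=F["top"]
hsv=cv2.cvtColor(f["pixels"],cv2.COLOR_RGB2HSV)
def quad(m,roi,z,close=5):
    u0,u1,v0,v1=roi; M=np.zeros_like(m); M[v0:v1,u0:u1]=m[v0:v1,u0:u1]
    M=cv2.morphologyEx(M,cv2.MORPH_CLOSE,np.ones((close,close)))
    c=max(cv2.findContours(M,cv2.RETR_EXTERNAL,cv2.CHAIN_APPROX_NONE)[0],key=cv2.contourArea)[:,0,:]
    P=onz(f,c,z)[:,:2]
    r=cv2.minAreaRect(P.astype(np.float32)); print(z,"rect",r, "px",c.mean(0)); return P
white=((hsv[...,1]<70)&(hsv[...,2]>140)).astype(np.uint8)*255
quad(white,(205,285,195,240),5,7)
blue=cv2.inRange(hsv,(100,120,120),(125,255,255))
quad(blue,(220,243,130,190),52,3)
quad(blue,(262,300,130,195),52,3)
b=quad(blue,(215,300,130,195),52,41)
# grey plate
g=((hsv[...,1]<70)&(hsv[...,2]>90)).astype(np.uint8)*255
quad(g,(150,207,200,242),5,7)
# post top in top: dark
d=(hsv[...,2]<80).astype(np.uint8)*255
quad(d,(238,256,208,230),79,1)
# centrifuge corner & side check
print("corner",onz(f,[[177,187]],243))
s=F["side"]; print("side post top px 124 172crop ->",onz(s,[[170+121/3,170+175/3]],79))
E
```

```text
5 rect ((407.1705627441406, -345.6629333496094), (71.8780288696289, 130.8872528076172), 6.621553897857666) px [245.75886525 218.86524823]
52 rect ((566.8873291015625, -299.55078125), (21.005002975463867, 103.04242706298828), 81.58560180664062) px [230.1627907  157.96511628]
52 rect ((547.9230346679688, -437.8703918457031), (50.20412826538086, 103.21233367919922), 82.01051330566406) px [282.52293578 166.3853211 ]
52 rect ((556.3928833007812, -376.04046630859375), (175.20608520507812, 103.20667266845703), 82.15062713623047) px [258.91079812 162.75586854]
5 rect ((388.81072998046875, -173.39105224609375), (143.2666015625, 71.2853012084961), 81.86116027832031) px [181.65306122 224.18367347]Traceback (most recent call last):
  File "<stdin>", line 22, in <module>
  File "<stdin>", line 8, in quad
ValueError: max() iterable argument is empty
```

```bash
cat >> h.py <<'E'
def pose(s): return np.array(s["ee_pos"]),R.from_euler('xyz',s["ee_rot"],degrees=True)
def todo(s,p,rpy):
    """shift in present tool axes (mm), turn rotvec in tool axes (deg) to target"""
    p0,R0=pose(s); Rt=R.from_euler('xyz',rpy,degrees=True)
    return R0.inv().apply(np.array(p)-p0), np.degrees((R0.inv()*Rt).as_rotvec())
E
python3 - <<'E'
from h import *
import pickle
from workcell import env
F=pickle.load(open("f0.pkl","rb")); f=F["top"]
print("corner",onz(f,[[177,187],[177,189],[162,181]],243), onz(f,[[177,187]],0))
s=F["side"]; print("side post top",onz(s,[[170+121/3,170+175/3]],79))
print("top post top",onz(f,[[140+372/3.5,120+348/3.5]],79))
print("side corner", s["pixels"].shape, proj(s,[[460,-180,243]]),proj(s,[[407,-346,79],[556,-376,52]]))
for p,y in (((320,100,215),40),((407,-346,150),6.6)):
    d,t=todo(env.state(),p,[180,0,y]); print(d,t)
E
```

```text
corner [[ 469.43243679 -198.06506697  243.        ]
 [ 465.20819982 -198.2577819   243.        ]
 [ 481.15245656 -165.66770375  243.        ]] [[ 489.10888693 -153.0375275     0.        ]]
side post top [[ 408.70797458 -349.92960759   79.        ]]
top post top [[ 405.80156725 -346.78876582   79.        ]]
side corner (384, 512, 3) [[222.47780676 127.62255792]] [[209.36529825 227.4155349 ]
 [279.62658938 238.8752957 ]]
[-383.10761126  275.03858679   -1.11450201] [1.29836131e-02 3.99163647e-02 3.24801711e+01]
[-782.18175105  492.26341805   64.17871074] [2.49388537e-02 3.59918797e-02 6.58801695e+01]
```

```bash
cat >> h.py <<'E'
def rows(p0,R0,way):
    """way: list of (p,rpy,n). print per-row turn, shift for nominal tracking"""
    for p,rpy,n in way:
        Rt=R.from_euler('xyz',rpy,degrees=True); dv=(R0.inv()*Rt).as_rotvec()/n; ds=(np.array(p)-p0)/n
        for i in range(n):
            print(np.round(np.degrees(dv),1),np.round(R0.inv().apply(ds),1), np.round(p0+ds,0))
            R0=R0*R.from_rotvec(dv); p0=p0+ds
E
python3 - <<'E'
from h import *
from workcell import env
rows(*pose(env.state()),[((320,100,215),(180,0,42),9),((360,-120,205),(180,0,20),4)])
E
```

```text
[0.  0.  3.4] [-42.6  30.6  -0.1] [189. 498. 214.]
[0.  0.  3.4] [-40.7  33.   -0.1] [206. 449. 214.]
[0.  0.  3.4] [-38.7  35.4  -0.1] [222. 399. 214.]
[0.  0.  3.4] [-36.5  37.6  -0.1] [238. 349. 214.]
[0.  0.  3.4] [-34.2  39.7  -0.1] [255. 299. 214.]
[0.  0.  3.4] [-31.8  41.6  -0.1] [271. 249. 215.]
[0.  0.  3.4] [-29.3  43.4  -0.1] [287. 200. 215.]
[0.  0.  3.4] [-26.7  45.1  -0.1] [304. 150. 215.]
[0.  0.  3.4] [-24.   46.6  -0.2] [320. 100. 215.]
[ 0.  -0.   5.5] [-29.4  47.6   2.5] [330.  45. 212.]
[ 0.  -0.   5.5] [-24.7  50.2   2.5] [340. -10. 210.]
[ 0.  -0.   5.5] [-19.8  52.3   2.5] [350. -65. 207.]
[ 0.  -0.   5.5] [-14.7  53.9   2.5] [ 360. -120.  205.]
```

Emit:
{"op": "servo_tool", "data": {"plan": [[[0,0,3.4],[-42,30,0],91],[[0,0,3.4],[-41,33,0],91],[[0,0,3.4],[-39,35,0],91],[[0,0,3.4],[-36,38,0],91],[[0,0,3.4],[-34,40,0],91],[[0,0,3.4],[-32,42,0],91],[[0,0,3.4],[-29,43,0],91],[[0,0,3.4],[-27,45,0],91],[[0,0,3.4],[-24,47,0],91],[[0,0,4],[-27,47,0],91]], "squeeze": 40}}

```text
time_s: 1.5
ee_pos: [331.7, 34.6, 213.6]
ee_rot: [179.8, -0.3, 37.3]
force: [0.8, 0.8, -0.2]
gripper_width: 91.0
```

```bash
python3 - <<'E'
from h import *
from workcell import env
rows(*pose(env.state()),[((407,-346,170),(180,0,6.6),9)])
E
```

```text
[ 0.  -0.   3.4] [-19.   38.7   4.9] [340.  -8. 209.]
[ 0.  -0.   3.4] [-16.6  39.8   4.9] [348. -50. 204.]
[ 0.  -0.   3.4] [-14.2  40.7   4.9] [357. -92. 199.]
[ 0.  -0.   3.4] [-11.8  41.5   4.9] [ 365. -135.  194.]
[ 0.  -0.   3.4] [-9.3 42.1  4.9] [ 374. -177.  189.]
[ 0.  -0.   3.4] [-6.8 42.6  4.9] [ 382. -219.  185.]
[ 0.  -0.   3.4] [-4.2 42.9  4.9] [ 390. -261.  180.]
[ 0.  -0.   3.4] [-1.7 43.1  4.9] [ 399. -304.  175.]
[ 0.  -0.   3.4] [ 0.9 43.1  4.9] [ 407. -346.  170.]
```

```bash
python3 - <<'E'
from h import *
from workcell import env
rows(*pose(env.state()),[((346,-210,195),(180,0,12),5),((407,-346,170),(180,0,6.6),4)])
E
```

```text
[ 0.  -0.1  5.1] [-27.4  40.6   3.7] [335. -14. 210.]
[ 0.  -0.1  5.1] [-23.7  42.9   3.7] [337. -63. 206.]
[ 0.  -0.1  5.1] [-19.8  44.8   3.7] [ 340. -112.  202.]
[ 0.  -0.1  5.1] [-15.8  46.4   3.7] [ 343. -161.  199.]
[ 0.  -0.1  5.1] [-11.6  47.6   3.7] [ 346. -210.  195.]
[ 0.  -0.   1.4] [ 7.8 36.4  6.3] [ 361. -244.  189.]
[ 0.  -0.   1.4] [ 8.7 36.2  6.3] [ 376. -278.  182.]
[ 0.  -0.   1.4] [ 9.6 36.   6.3] [ 392. -312.  176.]
[ 0.  -0.   1.4] [10.4 35.8  6.3] [ 407. -346.  170.]
```

Emit:
{"op": "servo_tool", "data": {"plan": [[[0,0,5.1],[-27,41,4],91],[[0,0,5.1],[-24,43,4],91],[[0,0,5.1],[-20,45,4],91],[[0,0,5.1],[-16,46,4],91],[[0,0,5.1],[-12,48,4],91],[[0,0,1.4],[8,36,6],91],[[0,0,1.4],[9,36,6],91],[[0,0,1.4],[10,36,6],91],[[0,0,1.4],[10,36,6],91],[[0,0,0],[0,0,0],91]]}}

```text
time_s: 2.75
ee_pos: [402.3, -365.0, 169.7]
ee_rot: [179.9, -0.8, 4.6]
force: [0.2, -0.1, 0.0]
gripper_width: 91.4
```

```bash
python3 - <<'E'
from h import *
from workcell import env
f=env.grab_frame("wrist"); cv2.imwrite("pics/wrist1.png",f["pixels"][:,:,::-1])
f2=env.grab_frame("top"); cv2.imwrite("pics/top1.png",f2["pixels"][:,:,::-1])
import pickle; pickle.dump({"wrist":f,"top":f2},open("f1.pkl","wb"))
print(env.state()["ee_pos"],env.state()["ee_rot"],env.state()["time_s"])
E
```

```text
[ 401.40290074 -362.82715654  170.13242875] [179.99638986  -0.73055667   4.66866101] 2.85
```

View pics/wrist1.png

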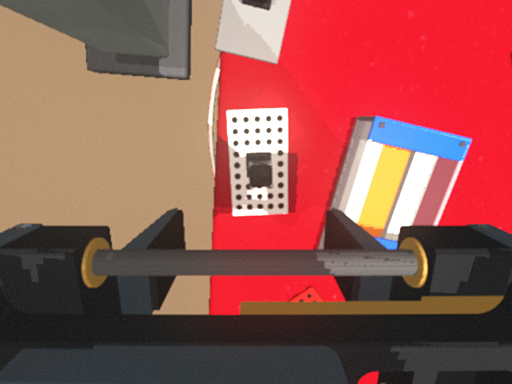

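The wrist view shows the white plate with its black post at (259,172), the box at the right with its narrow rim at (425,137), and the grey plate at the top (255,30). I'll measure the plate from this view and cross-check it against the top view.

```bash
python3 - <<'E'
from h import *
import pickle
F=pickle.load(open("f1.pkl","rb")); f=F["wrist"]
hsv=cv2.cvtColor(f["pixels"],cv2.COLOR_RGB2HSV)
m=((hsv[...,1]<70)&(hsv[...,2]>120)).astype(np.uint8)*255
M=np.zeros_like(m); M[100:222,222:295]=m[100:222,222:295]
M=cv2.morphologyEx(M,cv2.MORPH_OPEN,np.ones((3,3)))
c=np.vstack([k for k in cv2.findContours(M,cv2.RETR_EXTERNAL,cv2.CHAIN_APPROX_NONE)[0] if len(k)>10])
h=cv2.convexHull(c)[:,0,:]
P=onz(f,h,5)[:,:2].astype(np.float32); print("plate",cv2.minAreaRect(P))
d=(hsv[...,2]<70).astype(np.uint8)*255; D=np.zeros_like(d); D[150:190,244:275]=d[150:190,244:275]
cs=max(cv2.findContours(D,cv2.RETR_EXTERNAL,cv2.CHAIN_APPROX_NONE)[0],key=cv2.contourArea)
print("post bbox",cv2.boundingRect(cs))
print(proj(f,[[407.2,-345.7,79],[407.2,-345.7,5],[418.2,-345.7,79],[396.2,-345.7,79]]))
b=cv2.inRange(hsv,(100,120,120),(125,255,255)); B=np.zeros_like(b); B[110:165,360:475]=b[110:165,360:475]
cb=max(cv2.findContours(B,cv2.RETR_EXTERNAL,cv2.CHAIN_APPROX_NONE)[0],key=cv2.contourArea)[:,0,:]
Q=onz(f,cb,52)[:,:2].astype(np.float32); print("narrow",cv2.minAreaRect(Q))
yb=np.array([np.sin(np.radians(7.85)),np.cos(np.radians(7.85))]); print("expected narrow centre",np.array([556.4,-376.0])+77.5*yb)
big=cv2.resize(f["pixels"][95:225,215:300,::-1],None,fx=4.5,fy=4.5,interpolation=cv2.INTER_CUBIC); cv2.imwrite("pics/w1c.png",big)
E
```

```text
plate ((407.68212890625, -345.0162048339844), (69.98186492919922, 128.3672637939453), 6.509183406829834)
post bbox (251, 177, 12, 10)
[[259.44983956 177.02177292]
 [257.49745279 164.49638561]
 [271.03885725 177.91845036]
 [247.82771126 176.12322328]]
narrow ((567.494384765625, -299.0794982910156), (24.30280876159668, 105.05716705322266), 82.4297866821289)
expected narrow centre [ 566.98495862 -299.22625025]
```

View pics/w1c.png

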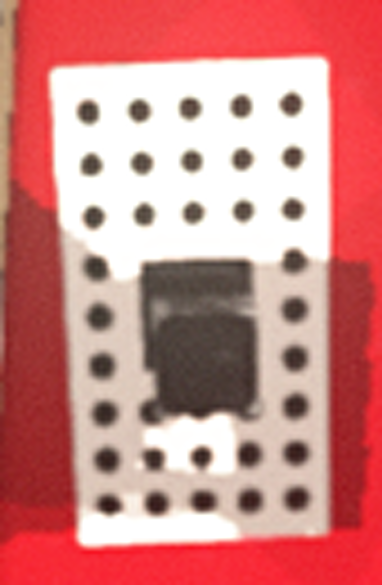

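The wrist measurement gives plate centre (407.7,-345.0), size 70.0 x 128.4, yaw 6.5°. The top view gave (407.2,-345.7) and 6.6°, so they agree. The narrow rim centre also agrees, within 0.5 mm.

```bash
python3 - <<'E'
from h import *
from workcell import env
print(todo(env.state(),(407.5,-345.2,110),(180,0,6.5)))
E
```

```text
(array([  6.74428751, -17.07620175,  60.22223987]), array([ 0.01528514, -0.73043677, -1.8313372 ]))
```

Emit:
{"op": "servo_tool", "data": {"plan": [[[0,-0.7,-1.8],[5,-14,10],70],[[0,0,0],[2,-3,20],70],[[0,0,0],[0,0,20],70],[[0,0,0],[0,0,10],70],[[0,0,0],[0,0,0],70],[[0,0,0],[0,0,0],70],[[0,0,0],[0,0,0],70],[[0,0,0],[0,0,0],70],[[0,0,0],[0,0,0],70],[[0,0,0],[0,0,0],70]]}}

```text
time_s: 4.1
ee_pos: [407.3, -337.1, 111.0]
ee_rot: [179.9, -0.1, 7.1]
force: [-0.7, 0.2, 0.3]
gripper_width: 70.1
```

```bash
python3 - <<'E'
from h import *
from workcell import env
for z in (42,):print(todo(env.state(),(407.5,-345.2,z),(180,0,6.5)))
E
```

```text
(array([-0.93659484,  7.97547861, 68.99066853]), array([ 0.05713841, -0.10110518,  0.56037595]))
```

Emit:
{"op": "servo_tool", "data": {"plan": [[[0,0,-0.5],[-0.5,4,4],70],[[0,0,0],[0,3,8],70],[[0,0,0],[0,0,12],70],[[0,0,0],[0,0,12],70],[[0,0,0],[0,0,10],70],[[0,0,0],[0,0,8],70],[[0,0,0],[0,0,4],70],[[0,0,0],[0,0,2],70],[[0,0,0],[0,0,0],70],[[0,0,0],[0,0,0],70]]}}

```text
time_s: 5.35
ee_pos: [407.6, -344.5, 46.0]
ee_rot: [-180.0, -0.1, 7.6]
force: [-0.2, -0.4, -0.2]
gripper_width: 70.1
```

```bash
python3 - <<'E'
from h import *
from workcell import env
for z in (42,):print(todo(env.state(),(407.5,-345.2,z),(180,0,6.5)))
f=env.grab_frame("wrist"); cv2.imwrite("pics/wrist2.png",f["pixels"][:,:,::-1])
E
```

```text
(array([-0.16852492,  0.64069564,  4.02425108]), array([-4.99727925e-04, -5.12371821e-02,  1.08565439e+00]))
```

View pics/wrist2.png

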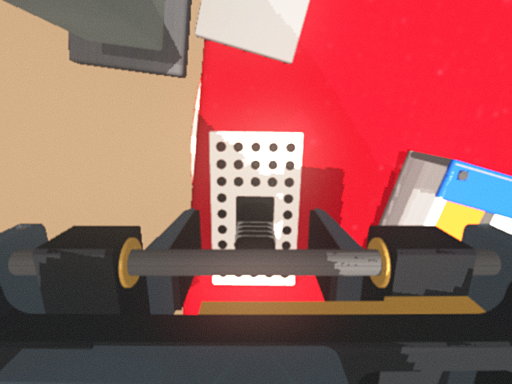

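The post is centred between the jaws, at about (255,225) in the wrist view. I'll correct 4 mm down and close.

Emit:
{"op": "servo_tool", "data": {"plan": [[[0,0,1],[0,0.5,2],70],[[0,0,0],[0,0,2],70],[[0,0,0],[0,0,0],50],[[0,0,0],[0,0,0],20],[[0,0,0],[0,0,0],10],[[0,0,0],[0,0,0],10],[[0,0,0],[0,0,0],10],[[0,0,0],[0,0,0],10],[[0,0,0],[0,0,0],10],[[0,0,0],[0,0,0],10]], "squeeze": 45}}

```text
time_s: 6.65
ee_pos: [407.9, -345.3, 42.2]
ee_rot: [180.0, -0.1, 6.5]
force: [0.2, 0.0, -0.1]
gripper_width: 21.6
```

```bash
cat >> h.py <<'E'
BO=np.array([556.6,-376.0,0]); BY=-7.85; BR=R.from_euler('z',BY,degrees=True)
H=42.0
def tcp(t,yl,zl,x=0.):
    a=np.radians(t); c=np.array([x,yl+64*np.cos(a)-H*np.sin(a),zl+64*np.sin(a)+H*np.cos(a)])
    return BO+BR.apply(c),(180+t if t<=0 else t-180,0,BY)
def low(s):
    """box-frame low end y,z, tilt, x of the plate from tool pose"""
    p,Rr=pose(s); Rb=BR.inv()*Rr; q=BR.inv().apply(p-BO)
    n=-Rb.as_matrix()[:,2]; py=-Rb.as_matrix()[:,1]
    c=q-H*n; L=c-64*py; U=c+64*py
    print("low",np.round(L,1),"high",np.round(U,1),"centre",np.round(c,1),"py",np.round(py,3),"tilt",round(np.degrees(np.arctan2(py[2],py[1])),2), "F",np.round(s["force"],1),"T",np.round(s["torque"],2),"w",round(s["gripper_width"],1),"t",s["time_s"])
E
python3 - <<'E'
from h import *
from workcell import env
s=env.state(); low(s)
p,Rr=pose(s)
rows(p,Rr,[((407.9,-345.3,125),(180,0,6.5),4),tcp(22,-26,75)+(10,)])
E
```

```text
low [-135.6  -51.9    0.3] high [-167.3   72.1    0.2] centre [-151.4   10.1    0.2] py [-0.248  0.969 -0.001] tilt -0.05 F [ 0.2  0.  -0.1] T [-0.1   0.05  0.02] w 21.6 t 6.65
[ 0. -0.  0.] [  0.    0.  -20.7] [ 408. -345.   63.]
[ 0. -0.  0.] [  0.    0.  -20.7] [ 408. -345.   84.]
[ 0. -0.  0.] [  0.    0.  -20.7] [ 408. -345.  104.]
[ 0. -0.  0.] [  0.   -0.  -20.7] [ 408. -345.  125.]
[2.2 0.3 1.4] [14.9  3.  -1.3] [ 423. -347.  126.]
[2.2 0.3 1.4] [14.9  2.6 -1.3] [ 438. -348.  128.]
[2.2 0.3 1.4] [15.   2.2 -1.3] [ 453. -349.  129.]
[2.2 0.3 1.4] [15.1  1.8 -1.4] [ 468. -351.  130.]
[2.2 0.3 1.4] [15.1  1.3 -1.3] [ 483. -352.  131.]
[2.2 0.3 1.4] [15.1  0.9 -1.3] [ 499. -353.  133.]
[2.2 0.3 1.4] [15.2  0.5 -1.3] [ 514. -355.  134.]
[2.2 0.3 1.4] [15.2  0.1 -1.2] [ 529. -356.  135.]
[2.2 0.3 1.4] [15.2 -0.4 -1.1] [ 544. -357.  137.]
[2.2 0.3 1.4] [15.2 -0.8 -1. ] [ 559. -359.  138.]
```

Emit:
{"op": "servo_tool", "data": {"plan": [[[0,0,0],[0,0,-8],10],[[0,0,0],[0,0,-16],10],[[0,0,0],[0,0,-22],10],[[0,0,0],[0,0,-22],10],[[0,0,0],[0,0,-12],10],[[2.2,0.3,1.4],[10,3,-2],10],[[2.2,0.3,1.4],[15,3,-1],10],[[2.2,0.3,1.4],[15,2,-1],10],[[2.2,0.3,1.4],[15,2,-1],10],[[2.2,0.3,1.4],[15,1,-1],10]]}}

```text
time_s: 7.9
ee_pos: [478.2, -350.7, 132.3]
ee_rot: [-168.5, -0.7, -0.8]
force: [0.3, -0.6, -1.8]
gripper_width: 21.4
```

```bash
python3 - <<'E'
from h import *
from workcell import env
s=env.state(); low(s)
p,Rr=pose(s)
rows(p,Rr,[tcp(22,-26,75)+(6,)])
E
```

```text
low [-73.8 -39.5  78.4] high [-89.5  85.  103.9] centre [-81.7  22.8  91.1] py [-0.123  0.972  0.199] tilt 11.58 F [ 0.3 -0.6 -1.8] T [-0.27  0.04  0.02] w 21.4 t 7.9
[1.7 0.2 1.2] [13.5  1.  -1. ] [ 492. -352.  133.]
[1.7 0.2 1.2] [13.5  0.7 -0.9] [ 505. -353.  134.]
[1.7 0.2 1.2] [13.5  0.3 -0.9] [ 519. -355.  135.]
[1.7 0.2 1.2] [13.5  0.  -0.9] [ 532. -356.  136.]
[1.7 0.2 1.2] [13.5 -0.3 -0.8] [ 546. -357.  137.]
[1.7 0.2 1.2] [13.5 -0.6 -0.7] [ 559. -359.  138.]
```

Emit:
{"op": "servo_tool", "data": {"plan": [[[1.7,0.2,1.2],[13.5,1,-1],10],[[1.7,0.2,1.2],[13.5,1,-1],10],[[1.7,0.2,1.2],[13.5,0,-1],10],[[1.7,0.2,1.2],[13.5,0,-1],10],[[1.7,0.2,1.2],[10,0,-1],10],[[1.7,0.2,1.2],[7,-0.6,-0.7],10],[[0,0,0],[3,0,0],10],[[0,0,0],[0,0,0],10],[[0,0,0],[0,0,0],10],[[0,0,0],[0,0,0],10]]}}

```text
time_s: 9.15
ee_pos: [552.9, -358.5, 136.1]
ee_rot: [-157.8, 0.5, -8.2]
force: [0.2, -0.1, -0.6]
gripper_width: 21.8
```

```bash
python3 - <<'E'
from h import *
from workcell import env
s=env.state(); low(s)
p,Rr=pose(s)
for n in("side","top"):
    f=env.grab_frame(n); 
    r=(slice(150,300),slice(180,360)) if n=="side" else (slice(110,230),slice(180,340))
    cv2.imwrite(f"pics/{n}3.png",cv2.resize(f["pixels"][r][:,:,::-1],None,fx=4,fy=4,interpolation=cv2.INTER_CUBIC))
print(todo(s,*tcp(22,-26,28)), todo(s,*tcp(22,-26,75)))
E
```

```text
low [ -6.9 -26.5  73.1] high [ -5.7  92.  121.4] centre [-6.3 32.7 97.2] py [0.01  0.926 0.378] tilt 22.21 F [ 0.2 -0.1 -0.6] T [-0.44  0.06 -0.02] w 21.8 t 9.15
(array([ 6.46312405, 16.32421904, 42.10668303]), array([-0.21139983,  0.35137574, -0.55505186])) (array([ 6.02474526, -1.44083159, -1.40435925]), array([-0.21139983,  0.35137574, -0.55505186]))
```

View pics/side3.png

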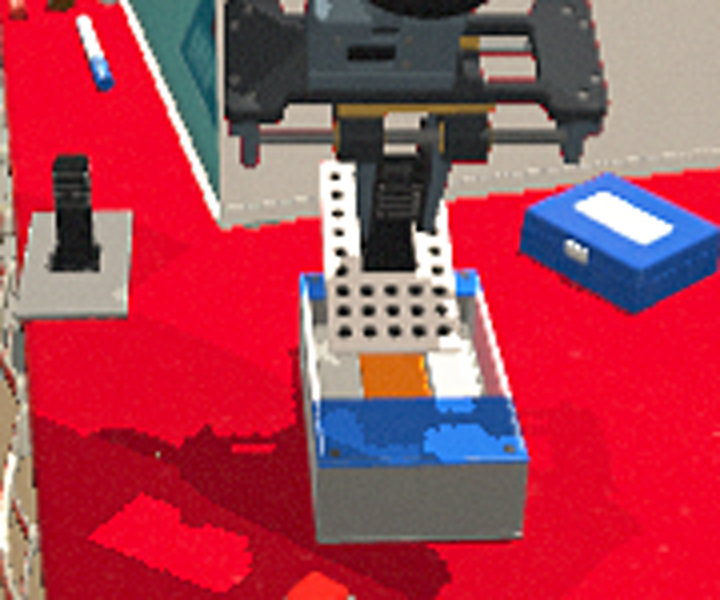

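View pics/top3.png

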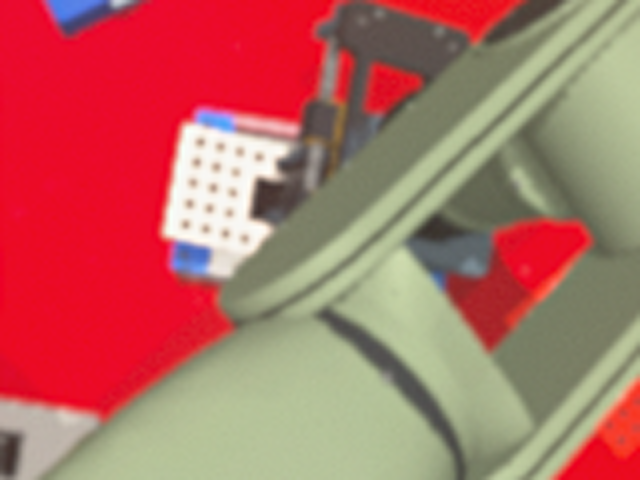

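The side view shows the plate held tilted, its low end at crop row 348, above the mouth and in front of the wide rim. I'll check that against the pose prediction.

```bash
python3 - <<'E'
from h import *
import pickle
f=pickle.load(open("f0.pkl","rb"))["side"]
C=[[-42,-28.4,77.7],[28,-28.4,77.7],[-42,-26.5,73.1],[28,-26.5,73.1],[-41,90,126],[29,90,126]]
u=proj(f,BO+BR.apply(np.array(C))); print((u-[180,150])*4)
u=proj(f,BO+BR.apply(np.array([[-53,-35,52],[53,-35,52],[-53,-90,52],[53,-90,52],[-53,90,52],[53,90,52]]))); print((u-[180,150])*4)
E
```

```text
[[326.79049937 347.49690656]
 [460.56585229 344.73652853]
 [326.39350055 352.72100288]
 [459.58269631 349.95693457]
 [316.14786571 158.68644114]
 [438.61777163 156.70695522]]
[[305.81972595 395.69400264]
 [506.73434636 391.30317575]
 [311.98946998 461.54585328]
 [524.40534367 456.54455288]
 [294.01829573 269.79096391]
 [472.84215818 266.4380111 ]]
```

Emit:
{"op": "servo_tool", "data": {"plan": [[[0,0,-0.5],[4,-1,0],10],[[0,0,0],[2,2,4],10],[[0,0,0],[0,3,8],10],[[0,0,0],[0,4,10],10],[[0,0,0],[0,4,9],10],[[0,0,0],[0,2,6],10],[[0,0,0],[0,1,3],10],[[0,0,0],[0,0,0],10],[[0,0,0],[0,0,0],10],[[0,0,0],[0,0,0],10]]}}

```text
time_s: 10.5
ee_pos: [559.0, -357.9, 90.0]
ee_rot: [-157.8, 0.4, -7.7]
force: [-0.6, -0.7, -1.2]
gripper_width: 21.8
```

```bash
python3 - <<'E'
from h import *
from workcell import env
s=env.state(); low(s)
p,Rr=pose(s)
for n in("side",):
    f=env.grab_frame(n); 
    r=(slice(170,310),slice(220,350)) 
    cv2.imwrite(f"pics/{n}4.png",cv2.resize(f["pixels"][r][:,:,::-1],None,fx=4,fy=4,interpolation=cv2.INTER_CUBIC))
rows(p,Rr,[tcp(22,-28,23)+(2,),tcp(22,-58,22)+(6,),tcp(15,-74,21)+(5,)])
E
```

```text
low [ -0.4 -25.1  26.9] high [-0.3 93.4 75.3] centre [-0.3 34.1 51.1] py [0.001 0.926 0.378] tilt 22.23 F [-0.6 -0.7 -1.2] T [-0.39  0.14  0.04] w 21.8 t 10.5
[-0.1  0.2 -0. ] [0.  2.  1.4] [ 559. -359.   88.]
[-0.1  0.2 -0. ] [0.  2.  1.4] [ 559. -361.   86.]
[-0. -0. -0.] [-0.   4.7 -1.7] [ 558. -365.   86.]
[-0. -0. -0.] [-0.   4.7 -1.7] [ 557. -370.   86.]
[-0. -0. -0.] [-0.   4.7 -1.7] [ 557. -375.   85.]
[-0. -0. -0.] [-0.   4.7 -1.7] [ 556. -380.   85.]
[-0. -0. -0.] [-0.   4.7 -1.7] [ 555. -385.   85.]
[-0. -0. -0.] [-0.   4.7 -1.7] [ 555. -390.   85.]
[-1.4  0.  -0. ] [0.  2.1 0.6] [ 554. -392.   84.]
[-1.4  0.  -0. ] [0.  2.1 0.7] [ 554. -394.   82.]
[-1.4  0.  -0. ] [0.  2.1 0.7] [ 554. -395.   81.]
[-1.4  0.  -0. ] [0.  2.1 0.8] [ 554. -397.   79.]
[-1.4  0.  -0. ] [0.  2.  0.8] [ 553. -399.   78.]
```

View pics/side4.png

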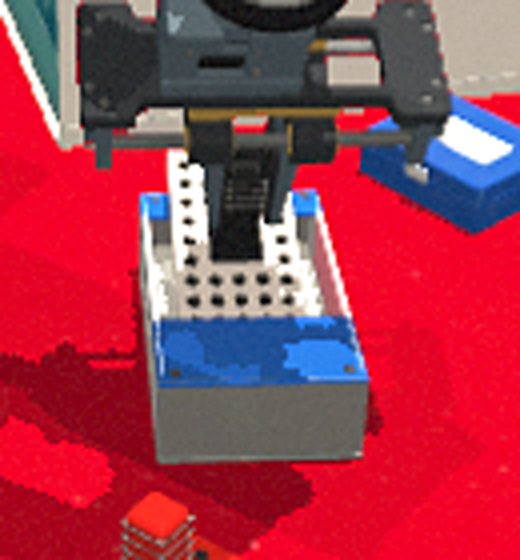

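The low end is now inside the mouth, with its edge hidden behind the wide rim at crop row 318 and no contact force. Next I'll push it in under the wide rim.

Emit:
{"op": "servo_tool", "data": {"plan": [[[0,0,0],[0.5,2,1.5],10],[[0,0,0],[0.5,2,1],10],[[0,0,0],[0,4,-1],10],[[0,0,0],[0,4.5,-1.5],10],[[0,0,0],[0,4.5,-1.5],10],[[0,0,0],[0,4.5,-1.5],10],[[0,0,0],[0,4.5,-1.5],10],[[0,0,0],[0,3,-1],10],[[0,0,0],[0,0,0],10],[[0,0,0],[0,0,0],10]]}}

```text
time_s: 11.8
ee_pos: [555.9, -389.4, 83.9]
ee_rot: [-157.8, 0.3, -7.8]
force: [0.5, -0.3, -1.3]
gripper_width: 21.7
```

```bash
python3 - <<'E'
from h import *
from workcell import env
s=env.state(); low(s)
p,Rr=pose(s)
rows(p,Rr,[tcp(22,-60,23)+(2,),tcp(12,-75,21.5)+(6,)])
E
```

```text
low [  0.9 -56.7  20.9] high [ 1.  61.8 69.2] centre [ 0.9  2.5 45. ] py [0.001 0.926 0.378] tilt 22.2 F [ 0.5 -0.3 -1.3] T [-0.41  0.13 -0.04] w 21.7 t 11.8
[-0.1  0.2 -0. ] [-0.6  1.  -1.5] [ 555. -391.   85.]
[-0.1  0.2 -0. ] [-0.6  1.  -1.5] [ 554. -392.   86.]
[-1.7 -0.  -0. ] [0.  1.4 1.3] [ 554. -393.   84.]
[-1.7 -0.  -0. ] [0.  1.3 1.3] [ 554. -394.   83.]
[-1.7 -0.  -0. ] [0.  1.3 1.3] [ 554. -395.   81.]
[-1.7 -0.  -0. ] [0.  1.2 1.4] [ 554. -395.   79.]
[-1.7 -0.  -0. ] [0.  1.2 1.4] [ 554. -396.   78.]
[-1.7 -0.  -0. ] [0.  1.2 1.4] [ 554. -397.   76.]
```

Emit:
{"op": "servo_tool", "data": {"plan": [[[0,0,0],[0,1.5,-1.5],10],[[0,0,0],[0,2,-1.5],10],[[-1.5,0,0],[0,1.5,1],10],[[-1.7,0,0],[0,1.5,1],10],[[-1.7,0,0],[0,1.3,1.3],10],[[-1.7,0,0],[0,1.3,1.3],10],[[-1.7,0,0],[0,1.2,1.4],10],[[-1.7,0,0],[0,1.2,1.4],10],[[0,0,0],[0,0,0],10],[[0,0,0],[0,0,0],10]]}}

```text
time_s: 13.05
ee_pos: [554.8, -398.2, 75.8]
ee_rot: [-168.5, 0.3, -7.7]
force: [-0.5, -0.6, -1.8]
gripper_width: 21.9
```

```bash
python3 - <<'E'
from h import *
from workcell import env
s=env.state(); low(s)
p,Rr=pose(s)
f=env.grab_frame("side"); 
r=(slice(170,310),slice(220,350)) 
cv2.imwrite(f"pics/side5.png",cv2.resize(f["pixels"][r][:,:,::-1],None,fx=4,fy=4,interpolation=cv2.INTER_CUBIC))
rows(p,Rr,[tcp(0,-74,20)+(7,)])
E
```

```text
low [  1.1 -76.6  21.9] high [ 0.9 48.8 47.5] centre [  1.  -13.9  34.7] py [-0.002  0.98   0.2  ] tilt 11.53 F [-0.5 -0.6 -1.8] T [-0.33  0.08 -0.01] w 21.9 t 13.05
[-1.6  0.   0. ] [-0.2 -1.3  2.3] [ 555. -396.   74.]
[-1.6  0.   0. ] [-0.2 -1.4  2.2] [ 555. -395.   72.]
[-1.6  0.   0. ] [-0.2 -1.5  2.2] [ 555. -393.   70.]
[-1.6  0.   0. ] [-0.2 -1.5  2.2] [ 555. -391.   68.]
[-1.6  0.   0. ] [-0.2 -1.6  2.1] [ 555. -389.   66.]
[-1.6  0.   0. ] [-0.2 -1.6  2.1] [ 555. -388.   64.]
[-1.6  0.   0. ] [-0.2 -1.7  2. ] [ 555. -386.   62.]
```

View pics/side5.png

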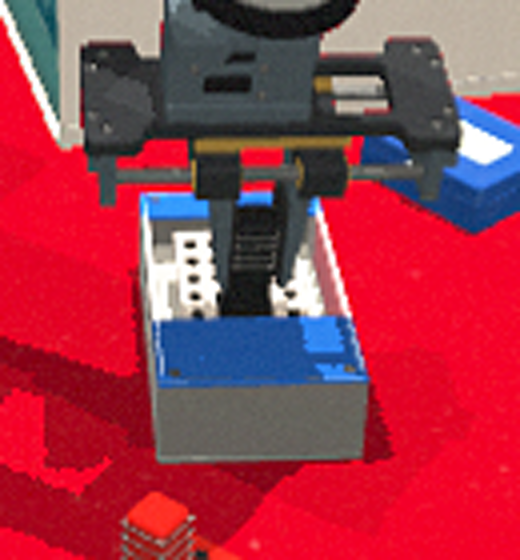

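The low end is under the wide rim, and the high end (crop row ~232) is inside the mouth, in front of the narrow rim. There is still no contact force. Now I'll lower it flat, to about 2 mm above the ledges.

Emit:
{"op": "servo_tool", "data": {"plan": [[[-1.4,0,0],[0,-1.3,2],10],[[-1.6,0,0],[0,-1.4,2],10],[[-1.6,0,0],[0,-1.5,2],10],[[-1.6,0,0],[0,-1.5,2],10],[[-1.6,0,0],[0,-1.6,2],10],[[-1.6,0,0],[0,-1.6,2],10],[[-1.6,0,0],[0,-1.6,1.5],10],[[-0.5,0,0],[0,0,0.5],10],[[0,0,0],[0,0,0],10],[[0,0,0],[0,0,0],10]]}}

```text
time_s: 14.35
ee_pos: [556.5, -385.0, 62.1]
ee_rot: [179.3, 0.3, -7.7]
force: [-0.3, 0.7, -0.3]
gripper_width: 21.8
```

```bash
python3 - <<'E'
from h import *
from workcell import env
s=env.state(); low(s)
p,Rr=pose(s)
f=env.grab_frame("side"); 
r=(slice(170,310),slice(220,350)) 
cv2.imwrite(f"pics/side6.png",cv2.resize(f["pixels"][r][:,:,::-1],None,fx=4,fy=4,interpolation=cv2.INTER_CUBIC))
rows(p,Rr,[tcp(0,-53,19)+(6,)])
E
```

```text
low [  1.1 -73.5  20.9] high [ 0.7 54.5 19.3] centre [ 0.9 -9.5 20.1] py [-0.003  1.    -0.013] tilt -0.73 F [-0.3  0.7 -0.3] T [-0.09  0.04  0.04] w 21.8 t 14.35
[0.1 0.1 0. ] [-0.2 -3.3  0.1] [ 557. -382.   62.]
[0.1 0.1 0. ] [-0.2 -3.3  0.2] [ 557. -378.   62.]
[0.1 0.1 0. ] [-0.2 -3.3  0.2] [ 557. -375.   62.]
[0.1 0.1 0. ] [-0.2 -3.3  0.2] [ 558. -372.   61.]
[0.1 0.1 0. ] [-0.2 -3.3  0.2] [ 558. -368.   61.]
[0.1 0.1 0. ] [-0.2 -3.3  0.2] [ 558. -365.   61.]
```

View pics/side6.png

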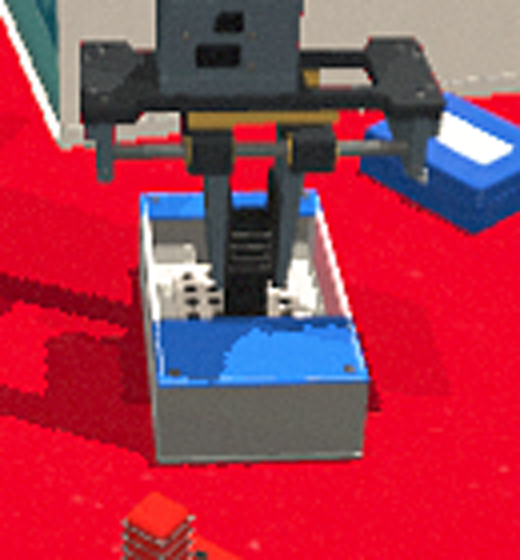

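The plate is flat in the mouth, its far end at crop row ~275, in front of the narrow rim. Next I'll slide it back toward the narrow rim, then lower it onto the ledges.

Emit:
{"op": "servo_tool", "data": {"plan": [[[0.3,0.2,0],[0,-2,0],10],[[0.3,0,0],[0,-3,0],10],[[0,0,0],[0,-3.3,0],10],[[0,0,0],[0,-3.3,0],10],[[0,0,0],[0,-3.3,0],10],[[0,0,0],[0,-3,0],10],[[0,0,0],[0,-2,0],10],[[0,0,0],[0,0,0],10],[[0,0,0],[0,0,0],10],[[0,0,0],[0,0,0],10]]}}

```text
time_s: 15.65
ee_pos: [559.2, -364.5, 62.1]
ee_rot: [179.9, 0.1, -7.7]
force: [-0.1, 0.1, -0.7]
gripper_width: 21.6
```

```bash
python3 - <<'E'
from h import *
from workcell import env
s=env.state(); low(s)
f=env.grab_frame("side"); 
r=(slice(170,310),slice(220,350)) 
cv2.imwrite(f"pics/side7.png",cv2.resize(f["pixels"][r][:,:,::-1],None,fx=4,fy=4,interpolation=cv2.INTER_CUBIC))
f=env.grab_frame("wrist"); cv2.imwrite(f"pics/wrist7.png",f["pixels"][:,:,::-1])
E
```

```text
low [  1.1 -52.3  20.2] high [ 0.8 75.7 20. ] centre [ 1.  11.7 20.1] py [-0.003  1.    -0.002] tilt -0.09 F [-0.1  0.1 -0.7] T [-0.09  0.04 -0.01] w 21.6 t 15.65
```

View pics/side7.png

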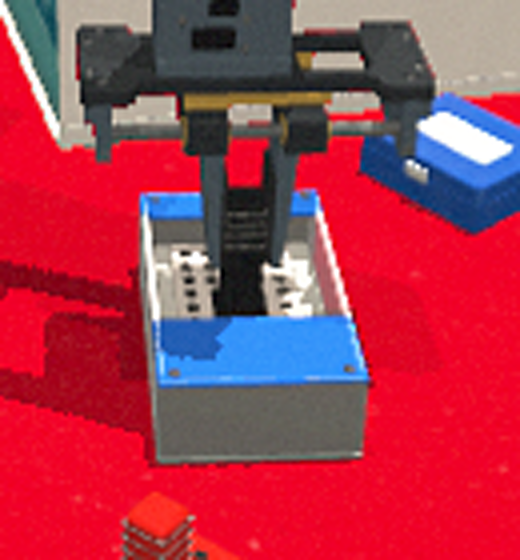

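View pics/wrist7.png

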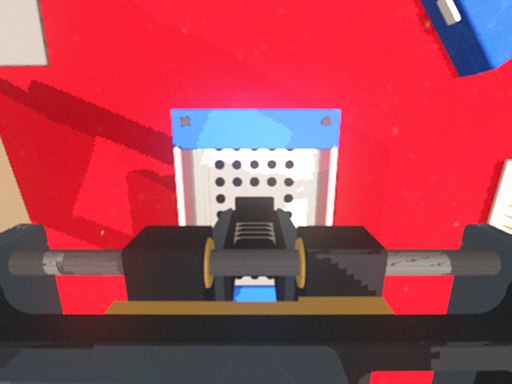

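The wrist view shows the last hole row half hidden at the narrow rim edge (row 148). That puts the plate's end about 10 mm under that rim. Now I'll lower it onto the ledges.

Emit:
{"op": "servo_tool", "data": {"plan": [[[0,0,0],[0,0,0.7],10],[[0,0,0],[0,0,0.7],10],[[0,0,0],[0,0,0.5],10],[[0,0,0],[0,0,0.3],10],[[0,0,0],[0,0,0],10],[[0,0,0],[0,0,0],10],[[0,0,0],[0,0,0],10],[[0,0,0],[0,0,0],10],[[0,0,0],[0,0,0],10],[[0,0,0],[0,0,0],10]]}}

```text
time_s: 17.0
ee_pos: [559.2, -364.7, 60.3]
ee_rot: [179.9, 0.1, -7.7]
force: [-0.1, 0.7, 0.1]
gripper_width: 21.7
```

```bash
python3 - <<'E'
from h import *
from workcell import env
low(env.state())
E
```

```text
low [  1.1 -52.5  18.4] high [ 0.8 75.5 18.2] centre [ 0.9 11.5 18.3] py [-0.002  1.    -0.002] tilt -0.09 F [-0.1  0.7  0.1] T [-0.03  0.1   0.04] w 21.7 t 17.0
```

Emit:
{"op": "servo_tool", "data": {"plan": [[[0,0,0],[0,0,0.3],10],[[0,0,0],[0,0,0.3],10],[[0,0,0],[0,0,0.3],10],[[0,0,0],[0,0,0],10],[[0,0,0],[0,0,0],10],[[0,0,0],[0,0,0],10],[[0,0,0],[0,0,0],10],[[0,0,0],[0,0,0],10],[[0,0,0],[0,0,0],10],[[0,0,0],[0,0,0],10]]}}

```text
time_s: 18.25
ee_pos: [559.1, -364.7, 60.2]
ee_rot: [179.9, 0.1, -7.7]
force: [-0.3, 1.1, 2.2]
gripper_width: 21.9
```

```bash
python3 - <<'E'
from h import *
from workcell import env
low(env.state())
E
```

```text
low [  1.  -52.5  18.3] high [ 0.8 75.5 18.1] centre [ 0.9 11.5 18.2] py [-0.002  1.    -0.002] tilt -0.1 F [-0.3  1.1  2.2] T [0.11 0.16 0.05] w 21.9 t 18.25
```

The plate is seated: z stopped at 18.2 with 2.2 N upward. I'll open the jaws to 50 mm, which keeps the fingers over the box, and then retreat straight up.

Emit:
{"op": "servo_tool", "data": {"plan": [[[0,0,0],[0,0,0],24],[[0,0,0],[0,0,0],28],[[0,0,0],[0,0,0],40],[[0,0,0],[0,0,0],50],[[0,0,0],[0,0,0],50],[[0,0,0],[0,0,0],50],[[0,0,0],[0,0,0],50],[[0,0,0],[0,0,0],50],[[0,0,0],[0,0,0],50],[[0,0,0],[0,0,0],50]]}}

```text
time_s: 19.5
ee_pos: [559.6, -364.9, 59.5]
ee_rot: [179.9, 0.0, -7.7]
force: [-0.0, -0.3, -0.2]
gripper_width: 50.0
```

Emit:
{"op": "servo_tool", "data": {"plan": [[[0,0,0],[0,0,-5],50],[[0,0,0],[0,0,-10],50],[[0,0,0],[0,0,-15],50],[[0,0,0],[0,0,-20],50],[[0,0,0],[0,0,-25],50],[[0,0,0],[0,0,-25],50],[[0,0,0],[0,0,-20],50],[[0,0,0],[0,0,-10],50],[[0,0,0],[0,0,0],50],[[0,0,0],[0,0,0],50]]}}

```text
time_s: 20.75
ee_pos: [560.2, -365.0, 201.1]
ee_rot: [179.7, -0.3, -7.7]
force: [-0.6, 0.4, -0.9]
gripper_width: 50.1
```

```bash
python3 - <<'E'
from h import *
from workcell import env
f=env.grab_frame("side"); 
r=(slice(170,310),slice(220,350)) 
cv2.imwrite(f"pics/side8.png",cv2.resize(f["pixels"][r][:,:,::-1],None,fx=4,fy=4,interpolation=cv2.INTER_CUBIC))
f=env.grab_frame("wrist"); cv2.imwrite(f"pics/wrist8.png",f["pixels"][:,:,::-1])
print(proj(f,BO+BR.apply(np.array([[0,11.5,18+79],[-35,75.5,23],[35,75.5,23],[-35,65,23],[0,65,52],[-53,90,52],[53,90,52]]))))
E
```

```text
[[251.36275853 192.29159593]
 [222.49387885 124.79314979]
 [280.77027023 124.98838267]
 [222.71381763 133.7084479 ]
 [251.56332397 135.3108726 ]
 [202.86446799 111.78965357]
 [300.21239988 112.14286019]]
```

View pics/side8.png

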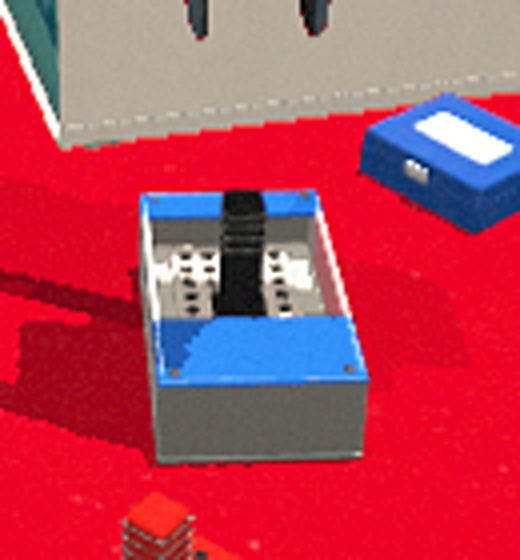

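View pics/wrist8.png

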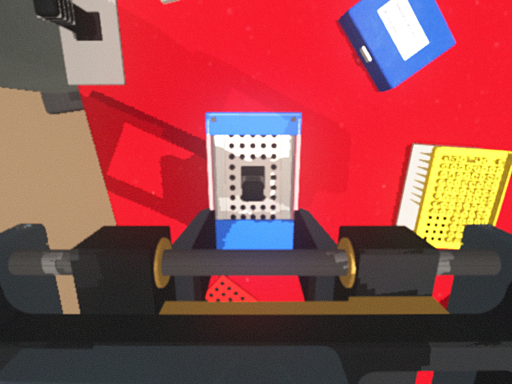

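The post stands upright in the wrist view (252,183) with white plate at both rims. I'll check the hole rows in an enlargement.

```bash
python3 - <<'E'
from h import *
from workcell import env
f=env.grab_frame("wrist")
c=f["pixels"][105:255,195:310,::-1]; cv2.imwrite("pics/w9.png",cv2.resize(c,None,fx=4,fy=4,interpolation=cv2.INTER_CUBIC))
import pickle; pickle.dump(f,open("f9.pkl","wb"))
E
```

```text
(no output)
```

View pics/w9.png

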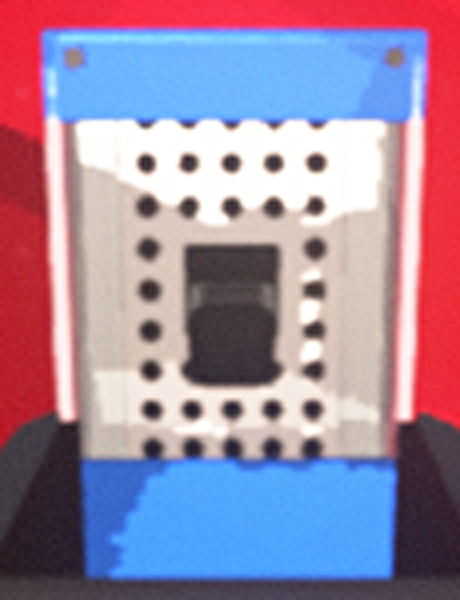

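```bash
python3 - <<'E'
from h import *
import pickle
f=pickle.load(open("f9.pkl","rb"))
def b(px,z): 
    px=(np.array(px,float)+.5)/4-.5+[195,105]
    return np.round(BR.inv().apply(onz(f,px,z)-BO),1)
print("holes",b([[147,162],[316,162],[232,162],[147,289],[315,289],[152,447],[313,447]],23).tolist())
print("rim edges",b([[232,120],[238,459]],52).tolist())
print("rim corners",b([[42,30],[430,30]],52).tolist())
E
```

```text
holes [[-24.8, 51.4, 23.0], [26.8, 51.5, 23.0], [1.2, 51.5, 23.0], [-25.5, 11.8, 23.0], [27.4, 11.9, 23.0], [-24.8, -40.9, 23.0], [27.8, -40.8, 23.0]]
rim edges [[1.1, 65.8, 52.0], [3.1, -34.2, 52.0]]
rim corners [[-50.6, 89.7, 52.0], [55.0, 90.1, 52.0]]
```

Measured on the plate's height, the middle hole row lies at box y = 11.8. The ends are therefore at -52 and +76, under both rims (edges measured at -34 and +66). Handing in.

```bash
python3 - <<'E'
from workcell import env
print(env.job_done()); s=env.state(); print(s["time_s"],s["force"])
E
```

```text
the job is handed in; nothing more can be done
None
the job is handed in; nothing more can be done
```

The white perforated plate is in the dry-storage box as its shelf, lying on the ledges with both ends under the rims, and the job is handed in. I gripped it by its post and tilted it about 22°. I pushed its low end in under the wide rim and lowered the other end past the narrow rim. Then I slid it back about 21 mm, set it on the ledges at about 2 N, let go and lifted clear.

**Last checks:**
- **Position:** the plate's underside was at 18.2 mm when it was set down (ledges at 18 mm). In the last wrist image the ends lie at box y ≈ -52 and +76, against rim edges at -35 and +65.
- **Flatness:** the hole rows look level and the post stands upright in the side and wrist views.
- **Clearance:** the open gripper was about 100 mm above the post when I handed in, about 21 s in. The reported forces stayed under about 2.5 N.
- **Other plates:** I did not touch the grey plate or the red look-alike.

**Small disagreement:** the side camera placed the box about 2–3 mm away from where the top and wrist views put it. That is about its calibration error and well within the clearance. I got no final view from the top camera because the arm was in the way.

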